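# Change the cartridges of the riveter's lubricator

### The arm

A 7-joint arm with a two-finger parallel gripper is mounted at the origin on a cart in front of the work surface, level with it; the furniture and walls round the work are solid. World frame = base frame: x ahead of the robot, y to its left, z up, the work surface at z = 0. Lengths are in m, angles in degrees, forces in N, time in s.
With the tool pointing down it reaches from about 0.425 to 0.875 m from the base axis. Payload 4.7 kg.
Tool frame: the origin (TCP) lies at the very end of the fingers, on their centre line; the grasp point (between the pads) lies env.hold_point_z behind it (env.hold_point_z is the distance from the TCP to the grasp point, in m); z points along the fingers, y is the line along which they close (so a half turn about z gives the same grasp; the last joint's range is limited). The gripper opens to 87 mm and grips with 3 to 60 N. Pads are 19 mm wide; open, the fingers measure 117 mm over their backs; the gripper's body (75 mm by 190 mm) begins 51 mm behind the grasp point.
Start: joints at [-75.224, 18.392, -4.016, 83.108, 1.295, 78.541, -3.26], TCP at [0.157, 0.631, 0.223] pointing down, gripper open.
Joint ranges: [-163.93, 163.93], [-17.29, 119.83], [-79.2, 71.16], [3.27, 140.29], [-89.18, 269.18], [5.43, 117.66], [-154.24, 154.24]. Speed limits (degrees/s): [147.25, 147.25, 180, 180, 180, 180, 180].

### API

Orientations are given as [roll, pitch, yaw] about the fixed x, y, z axes, in that order (R = Rz(yaw) Ry(pitch) Rx(roll)).
In Python, from cell import env gives the robot as it stands.
- The arm moves only by the shell command python3 -m jog 'ROWS' [FORCE]. ROWS is JSON, a list of rows, each an object with "dp": the shift along the tool's x, y, z in cm, a list of three; "twist": the turn about the tool's z in degrees; "fingers": the opening, from 0 (shut) to 1 (fully open). A call has 1 to 8 rows; each row is the pose to reach, as a shift and turn from the pose commanded when the call began, along the tool's axes at that moment; what a row does not reach only later rows make up. A row lasts 1/8 s, in which the tool goes at most 62.5 mm and 10.7 degrees, less where a joint would pass 70% of its speed; a pose out of reach is approached as far as the arm can. A call with a gripper value outside its range is refused whole. The fingers move at their own pace and stop on an object; FORCE is the grip in N (left out, the last holds). Time passes only in rows, so rows that repeat a pose let the fingers close. It gives the time, the measured TCP pose, the force, the opening and the grip force at its end, in the units of the state.
- env.get_obs(): the state, without advancing time (a new reading comes with each control period).
- env.read_camera(name): name is "scene" or "top" or "wrist"; returns a dict with "pixels" (420x560x3 uint8, blue, green, red), "depth" (420x560 float32, m along the optical axis (not along the pixel's ray), 0 where there is no reading), "fx", "fy", "cx", "cy" (pixels), "k1" (the pictures are not rectified: a ray, as slopes to the right and down, at radius r is drawn at 1 + k1 r^2 times it, then the intrinsics apply), "rvec" (rotation vector, rad) and "tvec" (3), from world to camera coordinates, as OpenCV has them. Camera axes: x right, y down, z forward; pixel columns grow to the right and rows downward; lengths in m; the calibration is good to about 2 mm. A picture is of the moment at which its call begins.
- env.sign_off(): hands the job in; it is judged then, once.
The state is a dict: "time_s": time; "qpos": joint angles; "joint_velocities": joint speeds; "effort": joint torques, N m; "tool_pos": TCP position; "tool_rot": TCP orientation; "force": force on the tool from outside, world axes, zero at the start; "wrist_torque": the same for the moment, N m; "grip_width": finger opening in m; "grasp_force": force on a finger pad.
Only numpy, scipy, OpenCV 4.12 (cv2) and the standard library are available. Lean on these libraries where they do the work, as an engineer would, in place of code of your own. Each camera call takes 0.05 s, during which the arm holds its last target. There are 200 camera calls.

### The job

The lubricator on the stand has one spent cartridge locked in a bay: push it down, turn it back a quarter turn, take it out and stand it upright in the steel drip tray, then fit every new cartridge standing on the stand into a bay of its own by pushing it down and turning it clockwise until it locks. Only then prime the lubricator: pull the hand pump's lever towards you through its whole stroke and ease it slowly back to rest, twice over, never letting it fly back. Leave the other things on the stand where they are.

Things in the scene. Friction and masses are not known exactly. Their poses are not given: they have to be found in the camera images.
- lubricator: fixed: dark base plate 92 x 216 mm with a row of three round aluminium bayonet bays. Origin on the stand under the middle bay; x points away from the robot, y along the row, z up. Bays at y = +70, 0, -70 mm, which is which changes. Pipe behind the bays, 29 mm high. Locked cartridges reach 101 mm above the stand
- bay_1 (a point): centre of the mouth of a bay (any of the three places in the row), 45 mm above the stand, axes as the lubricator's. All bays are alike: collar 64 mm across, hole 37 mm, two 14 mm wide notches for the lugs at -15 and 165 degrees (counter-clockwise from above, from the lubricator's x). A cartridge put in loosely rests on a sprung plate, foot 12 mm below the mouth, lugs just above the collar
- bay_2 (a point): mouth of another bay, likewise. To lock: lugs over the notches, push straight down till the foot is 29 mm or more below the mouth (hard bottom at 33; spring 2 N, 8 N at the bottom), keep it down and turn it 75 degrees clockwise seen from above to the stop, let go: it rises into a catch, foot 26 mm below the mouth, wing along the row (lubricator's y). Unturned, it is pushed up again
- bay_3 (a point): mouth of the third bay, likewise. To take a cartridge out of a bay: push it down 4 to 6 mm from its locked height, keep it down and turn it 75 degrees counter-clockwise to the stop, then lift it straight out
- new_1_mid (a point): centre (41 mm above the foot) of a new cartridge standing on the stand; 2 or 3 of new_1..3 are present, all alike, 0.15 kg, 82 mm tall: steel and aluminium body 34 mm across, grey cap 40 mm across (top face 54 mm above the foot), on it an upright grip wing 14 mm thick (its y), 34 long (its x), 54 to 82 mm above the foot. z is up; a half turn makes no difference
- new_2_mid (a point): the same for another new cartridge. Two square bayonet lugs, 9 mm wide, 14 to 20 mm above the foot, stick out of the body both ways along the cartridge's x axis, in line with the wing; 47 mm over both. The foot is heavy, so it stands firmly; its edge is bevelled 1 mm
- new_3_mid (a point): the same for another new cartridge
- spent_mid (a point): centre of the spent cartridge, built just like the new ones (same size, axes and centre). It starts locked in a bay (bay_1)
- tray_floor (a point): centre of the inner floor (3 mm above the stand) of the loose square steel drip tray: 90 x 90 mm outside, 84 x 84 mm inside, rim 10 mm high, 0.35 kg; axes along its sides
- lever_pivot (a point): point on the hinge axis of the hand pump's lever (along the pump's y, which this point's axes follow; x points away from the robot), 50 mm above the stand; lever_grip moves on a circle of 90 mm radius about it. The pump is a grey block on a dark base plate 86 x 64 mm, fixed to the stand, 61 mm high; its centre is 38 mm from this point along its +y
- lever (a joint): angle of the pump lever: 0 at rest (leaning 30 degrees from upright to the pump's +x, away from the robot), grows as the grip bar is pulled to the pump's -x, towards the robot; end stop at 0.96 rad. A spring pulls it back: about 4 N at the grip at rest, 11 N at the stop; let go from there it flies back at several rad/s
- lever_grip (a point): middle of the black grip bar, a round bar 18 mm thick that sticks out 64 mm to the pump's -y side of the lever rod's end (rod 10 mm thick, 38 mm from this point); bar along the pump's y, 128 mm above the stand at rest and 140 at the top of its arc. Can be gripped from above across the bar
- gauge_block: grey steel gauge block with two pins, 32 x 52 x 40 mm. Bystander, to be left alone; origin in its underside's centre
- punch: small turned steel punch, 31 mm across, 55 mm tall. Bystander, to be left alone; origin in its underside's centre
- marker: marker pen 132 mm long, lying. Bystander, to be left alone; origin in its underside's centre
- grease_tin: round grease tin 73 mm across, 49 mm tall. Bystander, to be left alone; origin in its underside's centre
- oil_can: small ochre oil can 64 x 92 mm, 144 mm tall with its spout. Bystander, to be left alone; origin in its underside's centre

How it is judged:
By the outcome, as a careful person would: the job done as asked, in the order asked, and still so for the second after the job is handed in, with the robot touching nothing.
Of new_1, new_2, new_3 only 2 to 3 are there at a start; the rules pass over those that are not, and their reading is None.
At some moment in a run one of new_1, new_2, new_3, drip_tray may be knocked a few centimetres aside while the robot is not near it.
It also fails if it takes over 208 s, if anything falls off the work surface, if the arm or the gripper's body presses on something with over 40 N, if the wrist force passes 120 N, or if a joint passes its speed limit or range.

## Working session

There is one attempt and no reset: what is moved stays moved. The work goes in short steps, Python scripts to look and compute and a shell command to move; the robot and the scene stay as the last step left them, time stands still between calls to the robot, and variables do not carry over. Pictures are saved under pics/ and viewed, at most 14 in all, crops included, and the job is handed in when it is done.

```bash
ls; mkdir -p pics; cat > h.py <<'E'
import numpy as np, cv2
from cell import env
from scipy.spatial.transform import Rotation as Ro
def cam(name):
    c=env.read_camera(name); return c
def cloud(c):
    h,w=c["depth"].shape
    u,v=np.meshgrid(np.arange(w),np.arange(h))
    K=np.array([[c["fx"],0,c["cx"]],[0,c["fy"],c["cy"]],[0,0,1.]])
    p=cv2.undistortPoints(np.stack([u,v],-1).reshape(-1,1,2).astype(np.float64),K,np.array([c["k1"],0,0,0.])).reshape(h,w,2)
    d=c["depth"]
    P=np.dstack([p[...,0]*d,p[...,1]*d,d])
    R=cv2.Rodrigues(np.array(c["rvec"],float))[0]
    W=(P-np.array(c["tvec"]).reshape(3))@R
    W[d<=0]=np.nan
    return W
def save(c,n,s=1):
    im=c["pixels"]; cv2.imwrite("pics/"+n,im)
def tool():
    o=env.get_obs(); return np.array(o["tool_pos"]),o["tool_rot"],Ro.from_euler('xyz',o["tool_rot"],degrees=True).as_matrix(),o
def totool(p,R=None):
    t,_,R,_=tool(); return (np.array(p)-t)@R*100
E
python3 - <<'E'
from h import *
import pickle
for n in("scene","top"):
    c=cam(n); save(c,n+"0.png"); pickle.dump(c,open(n+"0.pkl","wb"))
    print(n,c["tvec"],c["rvec"],c["fx"])
print(env.get_obs(),env.hold_point_z)
E
```

```text
pics
scene [0.60548202 0.11638916 0.82185659] [ 0.60595956 -2.44871207  1.42726539] 461.7614156428303
top [0.20105991 0.55843518 1.11854073] [ 2.12866413 -2.15038606  0.12674538] 500.3531370142421
{'time_s': 0.1, 'qpos': array([-75.2249435 ,  18.43388709,  -4.01539157,  83.16763995,
         1.2954178 ,  78.54077653,  -3.26010922]), 'joint_velocities': array([ 0.06815554,  0.04480776,  0.00608356, -0.20981464, -0.02206691,
       -0.01531499, -0.08293697]), 'effort': array([ 1.48802574e-04, -4.92573309e+01, -4.05510301e-01, -3.13397384e+01,
       -6.40103314e-02,  3.95294360e-02,  8.01801548e-05]), 'tool_pos': array([0.15682127, 0.63029171, 0.22158374]), 'tool_rot': array([-1.79902950e+02,  5.90885416e-03,  1.66034378e+02]), 'force': array([-0.22204323,  0.12130685,  0.39618482]), 'wrist_torque': array([-0.0015028 , -0.00125239, -0.00046792]), 'grasp_force': 0.0, 'grip_width': 0.08677341244966567} 0.0187
```

```bash
python3 -m jog --help 2>&1 | head -20; ls
```

```text
invalid input: not JSON, or not a number
h.py
pics
scene0.pkl
top0.pkl
```

View pics/scene0.png

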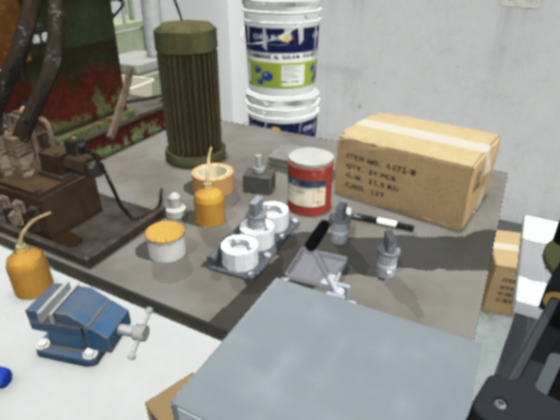

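View pics/top0.png

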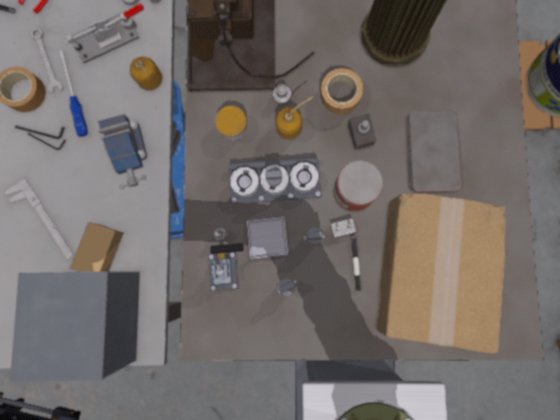

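```bash
python3 - <<'E'
from h import *
import pickle
c=pickle.load(open("top0.pkl","rb"));W=cloud(c)
for n,(u,v) in dict(lub=(275,178),b1=(244,182),b3=(303,177),base_l=(235,198),tray=(267,238),pump=(222,270),grip=(227,249),c220=(220,234),c315=(315,235),c287=(287,287),g343=(343,228),p282=(282,93),tin=(231,121),oil=(289,122),mk=(356,262),tin2=(359,186),gb=(362,130),corner=(190,350),box=(402,200)).items():
    print(n,W[v-1:v+2,u-1:u+2].reshape(-1,3).mean(0).round(3), np.nanmax(W[v-8:v+9,u-8:u+9,2]).round(3))
im=cv2.resize(c["pixels"][150:330,180:380],None,fx=4,fy=4,interpolation=cv2.INTER_CUBIC)[:600]
im=cv2.resize(c["pixels"][160:310,195:375],(720,600),interpolation=cv2.INTER_CUBIC)
cv2.imwrite("pics/topcrop.png",im)
# cap tops and heights map: clusters with z between .07 and .11
m=((W[...,2]>.05)&(W[...,2]<.16)).astype(np.uint8)
n,l,s,_=cv2.connectedComponentsWithStats(m)
for i in range(1,n):
    if s[i,4]>8:
        q=W[l==i]; print(s[i],q.mean(0).round(3),q.min(0).round(3),q.max(0).round(3))
E
```

```text
lub [0.608 0.216 0.083] 0.105
b1 [0.609 0.29  0.032] 0.052
b3 [0.619 0.152 0.032] 0.049
base_l [0.575 0.314 0.009] 0.048
tray [0.479 0.239 0.001] 0.008
pump [0.404 0.337 0.055] 0.094
grip [0.448 0.315 0.137] 0.141
c220 [0.486 0.343 0.052] 0.056
c315 [0.479 0.128 0.081] 0.086
c287 [0.366 0.191 0.081] 0.087
g343 [0.499 0.06  0.02 ] 0.043
p282 [0.819 0.199 0.047] 0.055
tin [0.753 0.32  0.047] 0.055
oil [0.739 0.183 0.078] 0.105
mk [0.42  0.031 0.012] 0.018
tin2 [0.581 0.033 0.122] 0.128
gb [0.722 0.015 0.062] 0.092
corner [ 0.224  0.417 -0.001] 0.005
box [ 0.546 -0.053  0.144] 0.152
[ 186    0   66   68 1774] [0.973 0.337 0.108] [0.881 0.267 0.05 ] [1.04  0.424 0.16 ]
[ 367    0   70   54 1497] [ 0.932 -0.057  0.107] [ 0.907 -0.146  0.05 ] [ 0.999 -0.005  0.16 ]
[ 66   3  78  41 639] [0.988 0.614 0.063] [0.943 0.526 0.05 ] [1.036 0.705 0.079]
[130  56  29  29 619] [0.866 0.519 0.08 ] [0.828 0.486 0.05 ] [0.903 0.555 0.155]
[  0  66  38  41 613] [0.84  0.817 0.055] [0.791 0.774 0.05 ] [0.889 0.864 0.061]
[278  86   9   7  26] [0.828 0.2   0.052] [0.82  0.189 0.05 ] [0.835 0.208 0.055]
[2
[... 326 characters left out ...]
37 0.08  0.129]
[265 168  18  17 240] [0.612 0.219 0.085] [0.596 0.2   0.051] [0.634 0.239 0.105]
[  379   194   128   160 17357] [ 0.398 -0.13   0.146] [ 0.238 -0.263  0.05 ] [ 0.563 -0.008  0.158]
[  70  222   48   50 1539] [0.456 0.623 0.067] [0.406 0.575 0.05 ] [0.516 0.673 0.074]
[306 227  17  18 221] [0.479 0.13  0.066] [0.461 0.111 0.05 ] [0.499 0.147 0.086]
[215 230   7   7  33] [0.488 0.347 0.054] [0.481 0.341 0.051] [0.495 0.355 0.056]
[210 243  34  35 507] [0.432 0.328 0.105] [0.389 0.282 0.05 ] [0.461 0.359 0.141]
[ 113  271   22  102 1724] [0.304 0.536 0.108] [0.205 0.533 0.05 ] [0.405 0.538 0.16 ]
[278 278  18  18 240] [0.367 0.193 0.065] [0.348 0.173 0.05 ] [0.385 0.212 0.087]
```

View pics/topcrop.png

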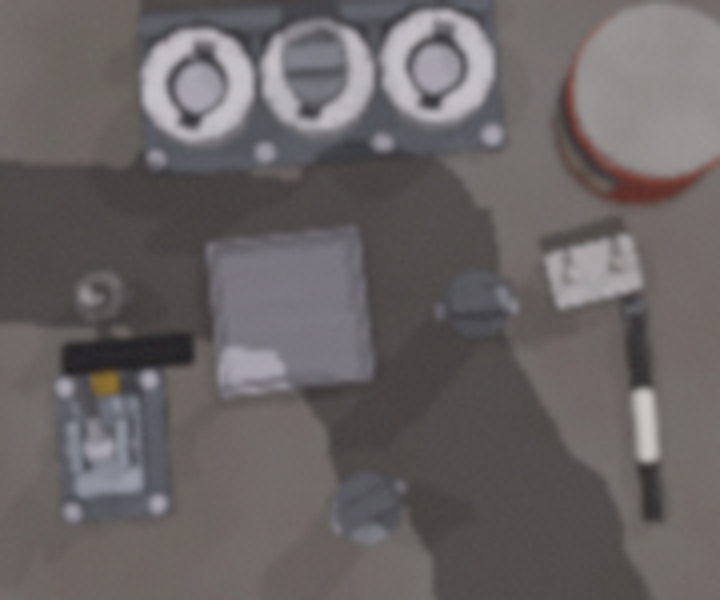

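```bash
cat >> h.py <<'E'
def plan(p,wing=None):
    "p world TCP target, wing: desired yaw mod 180 (deg); prints dp, twist"
    t,rpy,R,o=tool(); s=""
    if wing is not None:
        a=(rpy[2]-wing+90)%180-90; s=" twist %.1f (or %.1f)"%(a,a-np.sign(a)*180)
    print("dp",((np.array(p)-t)@R*100).round(2).tolist(),s)
def st():
    t,rpy,R,o=tool(); print("t%.1f"%o["time_s"],t.round(4),np.round(rpy,1),"F",o["force"].round(1),"w%.4f g%.1f"%(o["grip_width"],o["grasp_force"]),"q",o["qpos"].round(0))
E
python3 -c "
from h import *
plan([.60,.219,.26],130); print(tool()[2].round(3))
import pickle
W=cloud(pickle.load(open('top0.pkl','rb')));print(W[[300,340,370],[60,60,60]],W[300,100])"
```

```text
dp [-52.93, -29.22, -3.79]  twist 36.0 (or -144.0)
[[-0.97   0.241 -0.   ]
 [ 0.241  0.97  -0.002]
 [-0.    -0.002 -1.   ]]
[[0.35115546 0.62277952 0.21249712]
 [0.2776021  0.61685873 0.21490516]
 [0.22301347 0.61487213 0.21110575]] [0.34989984 0.54709904 0.21218177]
```

```bash
python3 -m jog '[{"dp":[0,0,-6],"twist":0},{"dp":[0,0,-10],"twist":0},{"dp":[-10,-5,-12],"twist":0},{"dp":[-20,-11,-12],"twist":0},{"dp":[-30,-16,-12],"twist":0},{"dp":[-40,-22,-12],"twist":0},{"dp":[-50,-28,-12],"twist":0},{"dp":[-53,-29.2,-12],"twist":0}]'
python3 -m jog '[{"dp":[0,0,0],"twist":0},{"dp":[0,0,0],"twist":10},{"dp":[0,0,0],"twist":20},{"dp":[0,0,0],"twist":30},{"dp":[0,0,0],"twist":36},{"dp":[0,0,0],"twist":36}]'
python3 - <<'E'
from h import *
import pickle
st()
c=cam("wrist"); save(c,"w1.png"); pickle.dump(c,open("w1.pkl","wb"))
W=cloud(c); R=cv2.Rodrigues(np.array(c["rvec"]))[0]; print("cam",-R.T@c["tvec"])
E
```

```text
t0.1 [0.1568 0.6303 0.2216] [-179.9    0.   166. ] F [-0.2  0.1  0.4] w0.0868 g0.0 q [-75.  18.  -4.  83.   1.  79.  -3.]
cam [0.09080664 0.64782448 0.38293705]validation failed for argument at $[0]...
validation failed for argument at $[0]...
```

View pics/w1.png

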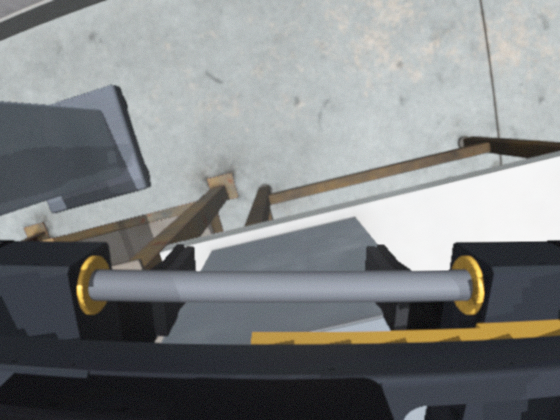

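```bash
python3 -m jog '[{"dp":[0,0,-6],"twist":0,"fingers":1},{"dp":[0,0,-10],"twist":0,"fingers":1},{"dp":[-5,-3,-12],"twist":0,"fingers":1},{"dp":[-10,-6,-12],"twist":0,"fingers":1},{"dp":[-16,-9,-12],"twist":0,"fingers":1},{"dp":[-21,-12,-12],"twist":0,"fingers":1},{"dp":[-26,-15,-12],"twist":0,"fingers":1},{"dp":[-31,-17,-12],"twist":0,"fingers":1}]'
python3 -m jog '[{"dp":[-6,-3,0],"twist":10,"fingers":1},{"dp":[-11,-6,0],"twist":20,"fingers":1},{"dp":[-16,-9,0],"twist":30,"fingers":1},{"dp":[-22,-12,0],"twist":36,"fingers":1},{"dp":[-22,-12,0],"twist":36,"fingers":1},{"dp":[-22,-12,0],"twist":36,"fingers":1}]'
python3 - <<'E'
from h import *
import pickle
st()
c=cam("wrist"); save(c,"w2.png"); pickle.dump(c,open("w2.pkl","wb"))
W=cloud(c); R=cv2.Rodrigues(np.array(c["rvec"]))[0]; print("cam",-R.T@c["tvec"],W[200,280])
E
```

```text
time_s: 1.15
tool_pos: [0.418, 0.3889, 0.3428]
tool_rot: [180.0, 0.0, 166.0]
force: [0.2, 0.8, -0.3]
grip_width: 0.087
grasp_force: 0.0
time_s: 1.9
tool_pos: [0.6011, 0.2215, 0.3419]
tool_rot: [-179.9, -0.1, 130.0]
force: [-1.0, 0.5, 0.0]
grip_width: 0.087
grasp_force: 0.0
t1.9 [0.6011 0.2215 0.3419] [-1.799e+02 -1.000e-01  1.300e+02] F [-1.   0.5  0. ] w0.0870 g0.0 q [-39.  16.  22.  74.  -6.  91.  22.]
cam [0.55740532 0.27434067 0.50338118] [0.61181495 0.2084951  0.10040205]
```

View pics/w2.png

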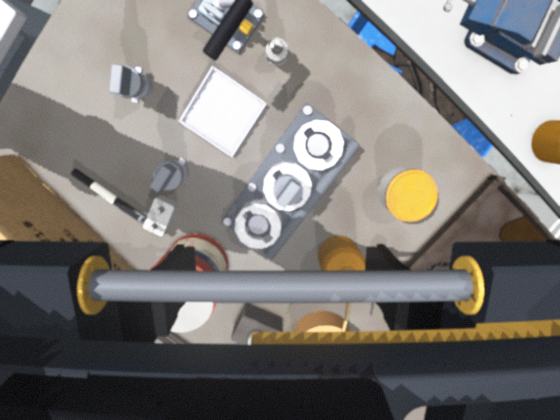

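```bash
cat >> h.py <<'E'
def wing(W,p,z0,z1,r=.03):
    "centre & axis of the wing top near p"
    Q=W.reshape(-1,3); m=(np.hypot(Q[:,0]-p[0],Q[:,1]-p[1])<r)&(Q[:,2]>z0)&(Q[:,2]<z1)
    Q=Q[m]
    if len(Q)<8: return None
    (c,s,a)=cv2.minAreaRect((Q[:,:2]*1000).astype(np.float32))
    if s[0]<s[1]: a+=90; s=s[::-1]
    return np.round(c,1),np.round(s,1),round(a%180,1),len(Q),np.median(Q[:,2]).round(4)
def circ(W,p,z0,z1,r0,r1):
    Q=W.reshape(-1,3); d=np.hypot(Q[:,0]-p[0],Q[:,1]-p[1]); m=(d<r1)&(d>r0)&(Q[:,2]>z0)&(Q[:,2]<z1)
    c,r=cv2.minEnclosingCircle((Q[m,:2]*1000).astype(np.float32)); return np.round(c,1),round(r,1),m.sum(),np.median(Q[m,2]).round(4)
E
python3 - <<'E'
from h import *
import pickle
W=cloud(pickle.load(open("w2.pkl","rb")))
print("spent",wing(W,[.612,.217],.095,.108))
for p in ([.479,.129],[.367,.192]): print("new",wing(W,p,.076,.09),wing(W,p,.049,.09))
for u,v in((318,145),(258,225),(288,190)):
    p=W[v,u]; print("bay",p.round(3),circ(W,p,.039,.051,0.0,.037))
print("tray",wing(W,W[110,223],.006,.016,.07),W[110,223])
print("bar",wing(W,W[28,228],.115,.16,.06),W[28,228])
E
```

```text
spent (array([615., 220.]), array([34.4, 14. ]), 93.6, 330, np.float64(0.1001))
new (array([480.4, 128.9]), array([34.3, 14.5]), 94.4, 315, np.float64(0.0812)) (array([480.2, 130.2]), array([40.1, 36.9]), 179.0, 767, np.float64(0.0644))
new (array([366.9, 192.6]), array([34.6, 15.6]), 118.4, 352, np.float64(0.0809)) (array([372.8, 195.3]), array([39.2, 28.6]), 117.4, 869, np.float64(0.0688))
bay [0.611 0.289 0.033] (array([610. , 289.4]), 32.7, np.int64(1115), np.float64(0.044))
bay [0.62  0.149 0.035] (array([619.7, 150.3]), 33.1, np.int64(1006), np.float64(0.044))
bay [0.611 0.224 0.1  ] (array([613. , 224.5]), 36.8, np.int64(915), np.float64(0.0438))
tray (array([480.4, 237.8]), array([90.7, 90.7]), 95.9, 595, np.float64(0.009)) [0.47876383 0.24043549 0.00129933]
bar (array([450.8, 317.1]), array([70.1, 17.1]), 94.2, 1188, np.float64(0.1344)) [0.45332355 0.3159512  0.13439818]
```

```bash
python3 -c "
from h import *
plan([.615,.220,.077],94)"
```

```text
dp [-1.19, 0.94, 26.52]  twist 36.2 (or -143.8)
```

```bash
python3 -m jog '[{"dp":[-0.6,0.5,3],"twist":9,"fingers":1},{"dp":[-1.19,0.94,7],"twist":18,"fingers":1},{"dp":[-1.19,0.94,11],"twist":27,"fingers":1},{"dp":[-1.19,0.94,15],"twist":36.2,"fingers":1},{"dp":[-1.19,0.94,19],"twist":36.2,"fingers":1},{"dp":[-1.19,0.94,21.5],"twist":36.2,"fingers":1},{"dp":[-1.19,0.94,21.5],"twist":36.2,"fingers":1}]' >/dev/null
python3 -c "
from h import *
st();plan([.615,.220,.077],94)"
```

```text
t2.8 [0.6132 0.2204 0.1254] [-179.7    0.    94. ] F [ 0.5 -0.7  0.9] w0.0871 g0.0 q [-41.  23.  25.  90. -10.  69. -10.]
dp [-0.05, 0.2, 4.84]  twist 0.0 (or -180.0)
```

```bash
python3 -m jog '[{"dp":[-0.05,0.2,2],"twist":0,"fingers":1},{"dp":[-0.05,0.2,4],"twist":0,"fingers":1},{"dp":[-0.05,0.2,4.8],"twist":0,"fingers":1},{"dp":[-0.05,0.2,4.8],"twist":0,"fingers":0},{"dp":[-0.05,0.2,4.8],"twist":0,"fingers":0},{"dp":[-0.05,0.2,4.8],"twist":0,"fingers":0},{"dp":[-0.05,0.2,4.8],"twist":0,"fingers":0},{"dp":[-0.05,0.2,4.8],"twist":0,"fingers":0}]' 40
python3 -m jog '[{"dp":[0,0,0.2],"twist":0,"fingers":0},{"dp":[0,0,0.4],"twist":0,"fingers":0},{"dp":[0,0,0.55],"twist":0,"fingers":0},{"dp":[0,0,0.55],"twist":0,"fingers":0}]'
python3 -c "
from h import *
st()"
```

```text
time_s: 3.82
tool_pos: [0.6183, 0.2181, 0.0799]
tool_rot: [180.0, -0.0, 93.8]
force: [0.7, -0.6, -0.1]
grip_width: 0.0449
grasp_force: 0.0
time_s: 4.32
tool_pos: [0.617, 0.2179, 0.0737]
tool_rot: [-179.9, 0.0, 93.9]
force: [-2.4, -1.1, 2.0]
grip_width: 0.0135
grasp_force: 39.7
t4.3 [0.617  0.2179 0.0737] [-179.9    0.    93.9] F [-2.4 -1.1  2. ] w0.0135 g39.7 q [-41.  26.  24.  93. -12.  64.  -9.]
```

```bash
python3 -m jog '[{"dp":[0,0,0.15],"twist":0,"fingers":0},{"dp":[0,0,0.3],"twist":0,"fingers":0},{"dp":[0,0,0.3],"twist":0,"fingers":0}]'; python3 -m jog '[{"dp":[0,0,0.1],"twist":0,"fingers":0},{"dp":[0,0,0.2],"twist":0,"fingers":0},{"dp":[0,0,0.2],"twist":0,"fingers":0}]'
```

```text
time_s: 4.7
tool_pos: [0.6172, 0.2179, 0.0719]
tool_rot: [-179.9, -0.0, 93.9]
force: [-6.2, -1.2, 6.6]
grip_width: 0.0139
grasp_force: 39.7
time_s: 5.08
tool_pos: [0.6172, 0.2179, 0.0702]
tool_rot: [-179.9, -0.0, 93.9]
force: [-6.7, -1.3, 8.2]
grip_width: 0.0137
grasp_force: 39.8
```

```bash
python3 -m jog '[{"dp":[0,-0.15,0.1],"twist":0,"fingers":0},{"dp":[0,-0.15,0.1],"twist":0,"fingers":0}]'; python3 -m jog '[{"dp":[0,0,0],"twist":-5,"fingers":0},{"dp":[0,0,0],"twist":-12,"fingers":0},{"dp":[0,0,0],"twist":-19,"fingers":0},{"dp":[0,0,0],"twist":-25,"fingers":0},{"dp":[0,0,0],"twist":-25,"fingers":0}]';python3 -c "
from h import *
print(tool()[3]['wrist_torque'])"
```

```text
time_s: 5.32
tool_pos: [0.6169, 0.2179, 0.0694]
tool_rot: [180.0, -0.0, 93.8]
force: [-3.7, -0.9, 7.1]
grip_width: 0.0137
grasp_force: 39.7
time_s: 5.95
tool_pos: [0.6181, 0.2178, 0.0695]
tool_rot: [179.8, 0.0, 118.8]
force: [-1.1, -0.9, 5.7]
grip_width: 0.0136
grasp_force: 39.7
[-0.26863294  0.31202226  0.01708319]
```

Turning freely with little torque; continue.

```bash
python3 -m jog '[{"dp":[0,0,0],"twist":-8,"fingers":0},{"dp":[0,0,0],"twist":-16,"fingers":0},{"dp":[0,0,0],"twist":-24,"fingers":0},{"dp":[0,0,0],"twist":-32,"fingers":0},{"dp":[0,0,0],"twist":-40,"fingers":0},{"dp":[0,0,0],"twist":-45,"fingers":0},{"dp":[0,0,0],"twist":-50,"fingers":0},{"dp":[0,0,0],"twist":-50,"fingers":0}]';python3 -c "
from h import *
print(tool()[3]['wrist_torque'])"; python3 -m jog '[{"dp":[0,0,-0.4],"twist":0,"fingers":0},{"dp":[0,0,-0.8],"twist":0,"fingers":0},{"dp":[0,0,-1.2],"twist":0,"fingers":0},{"dp":[0,0,-1.2],"twist":0,"fingers":0}]'
```

```text
time_s: 6.95
tool_pos: [0.6183, 0.2187, 0.0698]
tool_rot: [179.8, 0.2, 168.9]
force: [-0.5, 0.1, 4.4]
grip_width: 0.0137
grasp_force: 39.8
[0.16630965 0.17113626 0.04435298]
time_s: 7.45
tool_pos: [0.6171, 0.2181, 0.0805]
tool_rot: [180.0, 0.1, 168.8]
force: [1.2, 1.3, 3.0]
grip_width: 0.0138
grasp_force: 39.8
```

```bash
python3 -m jog '[{"dp":[0,0,-3],"twist":0,"fingers":0},{"dp":[0,0,-6],"twist":0,"fingers":0},{"dp":[0,0,-9],"twist":0,"fingers":0},{"dp":[0,0,-12],"twist":0,"fingers":0},{"dp":[0,0,-12],"twist":0,"fingers":0}]' ; python3 - <<'E'
from h import *
import pickle
st(); plan([.481,.2378,.085],150)
c=cam("wrist");W=cloud(c);save(c,"w3.png")
print("tray",wing(W,[.48,.238],.006,.016,.07))
for p in ([.479,.129],[.367,.192]): print("new",wing(W,p,.076,.09))
E
```

```text
time_s: 8.07
tool_pos: [0.6171, 0.2175, 0.2011]
tool_rot: [180.0, 0.1, 168.8]
force: [0.9, -0.6, -2.2]
grip_width: 0.0134
grasp_force: 40.0
t8.1 [0.6171 0.2175 0.2011] [1.800e+02 1.000e-01 1.688e+02] F [ 0.9 -0.6 -2.2] w0.0134 g40.0 q [-31.  19.  11.  85.  -4.  76.  60.]
dp [13.76, -0.66, 11.59]  twist 18.8 (or -161.2)
tray (array([480.1, 238.1]), array([91. , 90.7]), 5.5, 1185, np.float64(0.0089))
new (array([480.3, 129.4]), array([34.3, 15. ]), 94.1, 821, np.float64(0.081))
new None
```

View pics/w3.png

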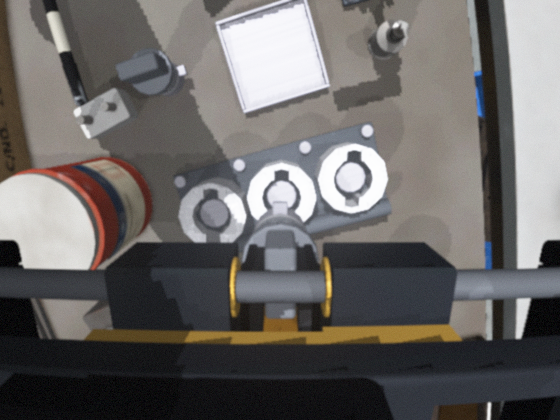

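```bash
python3 -m jog '[{"dp":[4,-0.2,0],"twist":0,"fingers":0},{"dp":[9,-0.4,0],"twist":0,"fingers":0},{"dp":[13.8,-0.6,2],"twist":0,"fingers":0},{"dp":[13.8,-0.6,6],"twist":0,"fingers":0},{"dp":[13.8,-0.6,9],"twist":0,"fingers":0},{"dp":[13.8,-0.6,11.5],"twist":0,"fingers":0},{"dp":[13.8,-0.6,12.5],"twist":0,"fingers":0},{"dp":[13.8,-0.6,13],"twist":0,"fingers":0}]';python3 -m jog '[{"dp":[0,0,0.3],"twist":0,"fingers":0},{"dp":[0,0,0.5],"twist":0,"fingers":0},{"dp":[0,0,0.5],"twist":0,"fingers":0}]';python3 -m jog '[{"dp":[0,0,0.2],"twist":0,"fingers":0},{"dp":[0,0,0.3],"twist":0,"fingers":0},{"dp":[0,0,0.3],"twist":0,"fingers":0}]'
```

```text
time_s: 9.12
tool_pos: [0.4793, 0.2382, 0.0688]
tool_rot: [-179.9, -0.1, 168.8]
force: [0.5, -0.2, -1.1]
grip_width: 0.014
grasp_force: 40.0
time_s: 9.5
tool_pos: [0.4804, 0.2389, 0.0655]
tool_rot: [180.0, 0.0, 168.8]
force: [0.1, -1.0, -2.5]
grip_width: 0.0135
grasp_force: 40.0
time_s: 9.88
tool_pos: [0.4806, 0.239, 0.0627]
tool_rot: [179.9, 0.0, 168.8]
force: [0.9, -0.3, 2.5]
grip_width: 0.0135
grasp_force: 42.2
```

```bash
python3 -m jog '[{"dp":[0,0,0],"twist":0,"fingers":0.4},{"dp":[0,0,0],"twist":0,"fingers":0.6},{"dp":[0,0,0],"twist":0,"fingers":0.6},{"dp":[0,0,0],"twist":0,"fingers":0.6},{"dp":[0,0,-3],"twist":0,"fingers":0.6},{"dp":[0,0,-7],"twist":0,"fingers":1},{"dp":[0,0,-11],"twist":0,"fingers":1},{"dp":[0,0,-13],"twist":0,"fingers":1}]'; python3 - <<'E'
from h import *
st()
c=cam("top");W=cloud(c)
print("spent",wing(W,[.48,.238],.077,.095))
for p in ([.479,.129],[.367,.192]): print("new",wing(W,p,.076,.09))
plan([.4803,.129,.059],94.2)
E
```

```text
time_s: 10.88
tool_pos: [0.4809, 0.2394, 0.1944]
tool_rot: [179.9, 0.1, 168.8]
force: [0.3, 0.9, -0.9]
grip_width: 0.0741
grasp_force: 0.0
t10.9 [0.4809 0.2394 0.1944] [1.799e+02 1.000e-01 1.688e+02] F [ 0.3  0.9 -0.9] w0.0741 g0.0 q [-37.   5.   8. 102.  -1.  73.  50.]
spent None
new (array([480.2, 127.2]), array([29.5, 14. ]), 96.0, 80, np.float64(0.0809))
new None
dp [-1.93, -10.96, 13.7]  twist 74.6 (or -105.4)
```

```bash
python3 -m jog '[{"dp":[-0.5,-2.5,0],"twist":10,"fingers":1},{"dp":[-1,-5.5,0],"twist":20,"fingers":1},{"dp":[-1.5,-8.5,0],"twist":30,"fingers":1},{"dp":[-1.93,-10.96,2],"twist":40,"fingers":1},{"dp":[-1.93,-10.96,4],"twist":50,"fingers":1},{"dp":[-1.93,-10.96,6],"twist":60,"fingers":1},{"dp":[-1.93,-10.96,8],"twist":70,"fingers":1},{"dp":[-1.93,-10.96,8.5],"twist":74.6,"fingers":1}]'; python3 -m jog '[{"dp":[0,0,0],"twist":0,"fingers":1},{"dp":[0,0,0],"twist":0,"fingers":1}]';python3 - <<'E'
from h import *
st()
c=cam("wrist");W=cloud(c)
print("spent",wing(W,[.48,.238],.077,.095))
for p in ([.479,.129],[.367,.192]): print("new",wing(W,p,.076,.09))
c=cam("top");W=cloud(c)
for p in ([.479,.129],[.367,.192],[.48,.238]): print("new",wing(W,p,.076,.09))
plan([.4803,.129,.059],94.2)
E
```

```text
time_s: 11.92
tool_pos: [0.4762, 0.127, 0.1046]
tool_rot: [-179.8, 0.1, 94.0]
force: [0.1, -0.1, -0.3]
grip_width: 0.087
grasp_force: 0.0
time_s: 12.18
tool_pos: [0.4778, 0.1275, 0.107]
tool_rot: [180.0, -0.0, 94.3]
force: [0.1, -0.3, -0.0]
grip_width: 0.0873
grasp_force: 0.0
t12.2 [0.4778 0.1275 0.107 ] [180.   -0.   94.3] F [ 0.1 -0.3 -0. ] w0.0873 g0.0 q [-33.   5.  15. 113.  -1.  62. -12.]
spent (array([479.2, 240.2]), array([34. , 14.7]), 168.8, 2006, np.float64(0.084))
new (array([480.2, 130.1]), array([32.7, 13.8]), 94.2, 1302, np.float64(0.0811))
new (array([367.1, 193.2]), array([34.5, 14.6]), 119.9, 1658, np.float64(0.0809))
new None
new (array([366.7, 193.1]), array([33.1, 13.7]), 118.8, 98, np.float64(0.0812))
new (array([479.4, 240.5]), array([33.9, 14.3]), 168.5, 103, np.float64(0.0837))
dp [0.12, 0.23, 4.84]  twist 0.1 (or -179.9)
```

```bash
python3 -m jog '[{"dp":[0.2,0.23,2],"twist":0,"fingers":1},{"dp":[0.2,0.23,4],"twist":0,"fingers":0.7},{"dp":[0.2,0.23,4.8],"twist":0,"fingers":0.5},{"dp":[0.2,0.23,4.8],"twist":0,"fingers":0},{"dp":[0.2,0.23,4.8],"twist":0,"fingers":0},{"dp":[0.2,0.23,4.8],"twist":0,"fingers":0},{"dp":[0.2,0.23,4.8],"twist":0,"fingers":0},{"dp":[0.2,0.23,4.8],"twist":0,"fingers":0}]' 40; python3 -m jog '[{"dp":[0,0,0],"twist":0,"fingers":0},{"dp":[0,0,0],"twist":0,"fingers":0},{"dp":[0,0,0],"twist":0,"fingers":0}]' ;python3 -m jog '[{"dp":[0,0,-4],"twist":0,"fingers":0},{"dp":[0,0,-8],"twist":0,"fingers":0},{"dp":[0,0,-12],"twist":0,"fingers":0},{"dp":[0,0,-14],"twist":0,"fingers":0},{"dp":[0,0,-14],"twist":0,"fingers":0}]' ;python3 - <<'E'
from h import *
st()
plan([.6149,.2199,.125],169)
E
```

```text
time_s: 13.28
tool_pos: [0.4801, 0.1297, 0.0593]
tool_rot: [180.0, -0.0, 94.2]
force: [0.1, 0.4, -1.0]
grip_width: 0.025
grasp_force: 0.0
time_s: 13.65
tool_pos: [0.48, 0.1297, 0.0591]
tool_rot: [180.0, -0.0, 94.2]
force: [-0.5, -0.1, 0.6]
grip_width: 0.0134
grasp_force: 40.0
time_s: 14.28
tool_pos: [0.4808, 0.13, 0.2004]
tool_rot: [179.8, -0.1, 94.2]
force: [-0.2, 0.1, -0.9]
grip_width: 0.0134
grasp_force: 40.0
t14.3 [0.4808 0.13   0.2004] [ 1.798e+02 -1.000e-01  9.420e+01] F [-0.2  0.1 -0.9] w0.0134 g40.0 q [-33.   0.  15. 107.  -0.  73. -14.]
dp [7.97, 14.01, 7.59]  twist -74.8 (or 105.2)
```

```bash
python3 -m jog '[{"dp":[2.5,4.5,0],"twist":-10,"fingers":0},{"dp":[5,9,0],"twist":-20,"fingers":0},{"dp":[7.8,14.1,0],"twist":-30,"fingers":0},{"dp":[7.9,14.1,1],"twist":-40,"fingers":0},{"dp":[7.9,14.1,2],"twist":-50,"fingers":0},{"dp":[7.9,14.1,4],"twist":-60,"fingers":0},{"dp":[7.9,14.1,6],"twist":-70,"fingers":0},{"dp":[7.9,14.1,7.5],"twist":-74.8,"fingers":0}]';  python3 -m jog '[{"dp":[0,0,0],"twist":0,"fingers":0},{"dp":[0,0,0],"twist":0,"fingers":0},{"dp":[0,0,0],"twist":0,"fingers":0}]' ;python3 - <<'E'
from h import *
st()
plan([.6162,.2190,.092],169)
c=cam("top");W=cloud(c)
print(wing(W,[.6162,.219],.115,.16,.03)); 
c=cam("wrist");W=cloud(c);save(c,"w4.png")
for v in range(230,330,10): print([tuple(W[v,u].round(3)) for u in (270,280,290)])
E
```

```text
time_s: 15.28
tool_pos: [0.6131, 0.2182, 0.1205]
tool_rot: [-179.9, -0.2, 169.2]
force: [0.3, -0.5, -1.9]
grip_width: 0.0138
grasp_force: 40.0
time_s: 15.65
tool_pos: [0.6152, 0.219, 0.1247]
tool_rot: [180.0, 0.1, 169.0]
force: [-0.3, -0.6, -0.5]
grip_width: 0.0137
grasp_force: 40.0
t15.7 [0.6152 0.219  0.1247] [1.80e+02 1.00e-01 1.69e+02] F [-0.3 -0.6 -0.5] w0.0137 g40.0 q [-27.  22.   7.  90.  -3.  68.  59.]
dp [-0.1, 0.02, 3.27]  twist -0.0 (or 180.0)
None
[(np.float64(0.598), np.float64(0.218), np.float64(0.119)), (np.float64(0.599), np.float64(0.223), np.float64(0.118)), (np.float64(0.6), np.float64(0.228), np.float64(0.118))]
[(np.float64(0.599), np.float64(0.218), np.float64(0.132)), (np.float64(0.599), np.float64(0.223), np.float64(0.132)), (np.float64(0.6), np.float64(0.227), np.float64(0.132))]
[(np.float64(0.599), np.float64(0.218), np.float64(0.144)), (np.float64(0.6), np.float64(0.223), np.float64(0.145)), (np.float64(0.6), np.float64(0.227), np.float64(0.145))]
[(np.float64(0.603), np.float64(0.217), np.float64(0.145)), (np.float64(0.604), np.float64(0.222), np.float64(
[... 431 characters left out ...]
at64(0.585), np.float64(0.223), np.float64(0.212)), (np.float64(0.585), np.float64(0.226), np.float64(0.212)), (np.float64(0.586), np.float64(0.228), np.float64(0.211))]
[(np.float64(0.588), np.float64(0.223), np.float64(0.211)), (np.float64(0.589), np.float64(0.225), np.float64(0.21)), (np.float64(0.589), np.float64(0.227), np.float64(0.211))]
[(np.float64(0.627), np.float64(0.213), np.float64(0.147)), (np.float64(0.628), np.float64(0.217), np.float64(0.147)), (np.float64(0.628), np.float64(0.222), np.float64(0.147))]
[(np.float64(0.718), np.float64(0.19), np.float64(0.004)), (np.float64(0.721), np.float64(0.199), np.float64(0.003)), (np.float64(0.724), np.float64(0.208), np.float64(-0.0))]
```

View pics/w4.png

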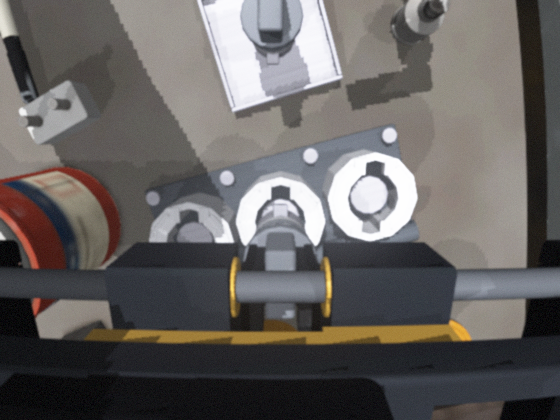

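```bash
python3 - <<'E'
from h import *
c=cam("wrist");W=cloud(c)
print(wing(W,[.6152,.219],.140,.152,.024)); 
print("bays",circ(W,[.6149,.2199],.04,.05,0,.036),circ(W,[.610,.2894],.04,.05,0,.036))
print("spent",wing(W,[.48,.238],.077,.095))
E
```

```text
(array([614.9, 223.7]), array([35.4, 31.7]), 9.0, 1698, np.float64(0.1466))
bays (array([614.2, 220. ]), 32.9, np.int64(2449), np.float64(0.044)) (array([610.1, 289.3]), 33.2, np.int64(3674), np.float64(0.0439))
spent (array([487.7, 238.7]), array([17.5, 14.4]), 168.7, 902, np.float64(0.0839))
```

```bash
python3 -m jog '[{"dp":[0,0,0.8],"twist":0,"fingers":0},{"dp":[0,0,1.6],"twist":0,"fingers":0},{"dp":[0,0,1.9],"twist":0,"fingers":0},{"dp":[0,0,2.3],"twist":0,"fingers":0},{"dp":[0,0,2.3],"twist":0,"fingers":0}]'; python3 -m jog '[{"dp":[0,0,0.3],"twist":0,"fingers":0},{"dp":[0,0,0.6],"twist":0,"fingers":0},{"dp":[0,0,0.8],"twist":0,"fingers":0},{"dp":[0,0,0.8],"twist":0,"fingers":0}]'
```

```text
time_s: 16.42
tool_pos: [0.6145, 0.2188, 0.1007]
tool_rot: [-180.0, -0.0, 169.0]
force: [0.5, 0.4, -2.0]
grip_width: 0.0139
grasp_force: 40.0
time_s: 16.92
tool_pos: [0.6146, 0.2188, 0.0928]
tool_rot: [-180.0, -0.0, 169.0]
force: [0.6, -0.6, -1.4]
grip_width: 0.0139
grasp_force: 40.0
```

```bash
python3 -m jog '[{"dp":[0,0,0.3],"twist":0,"fingers":0},{"dp":[0,0,0.6],"twist":0,"fingers":0},{"dp":[0,0,0.9],"twist":0,"fingers":0},{"dp":[0,0,1.0],"twist":0,"fingers":0},{"dp":[0,0,1.0],"twist":0,"fingers":0}]'; python3 -m jog '[{"dp":[0,0,0.3],"twist":0,"fingers":0},{"dp":[0,0,0.6],"twist":0,"fingers":0},{"dp":[0,0,0.9],"twist":0,"fingers":0},{"dp":[0,0,1.0],"twist":0,"fingers":0},{"dp":[0,0,1.0],"twist":0,"fingers":0}]'
```

```text
time_s: 17.55
tool_pos: [0.615, 0.2189, 0.0834]
tool_rot: [180.0, 0.0, 169.0]
force: [0.6, -0.9, 3.1]
grip_width: 0.0137
grasp_force: 40.0
time_s: 18.18
tool_pos: [0.615, 0.219, 0.0734]
tool_rot: [180.0, 0.0, 169.0]
force: [-0.3, 0.4, 5.7]
grip_width: 0.014
grasp_force: 40.0
```

```bash
python3 -m jog '[{"dp":[0,0,0.05],"twist":8,"fingers":0},{"dp":[0,0,0.05],"twist":17,"fingers":0},{"dp":[0,0,0.05],"twist":26,"fingers":0},{"dp":[0,0,0.05],"twist":35,"fingers":0},{"dp":[0,0,0.05],"twist":44,"fingers":0},{"dp":[0,0,0.05],"twist":53,"fingers":0},{"dp":[0,0,0.05],"twist":60,"fingers":0},{"dp":[0,0,0.05],"twist":60,"fingers":0}]'; python3 -m jog '[{"dp":[0,0,0],"twist":5,"fingers":0},{"dp":[0,0,0],"twist":10,"fingers":0},{"dp":[0,0,0],"twist":15,"fingers":0},{"dp":[0,0,0],"twist":16.5,"fingers":0},{"dp":[0,0,0],"twist":16.5,"fingers":0}]';python3 -c "
from h import *
st();print(tool()[3]['wrist_torque'])"
```

```text
time_s: 19.18
tool_pos: [0.6155, 0.219, 0.0732]
tool_rot: [179.9, 0.0, 109.0]
force: [-0.0, 0.6, 6.1]
grip_width: 0.0137
grasp_force: 40.0
time_s: 19.8
tool_pos: [0.6155, 0.2189, 0.0731]
tool_rot: [179.9, -0.0, 92.5]
force: [-0.2, 0.4, 6.0]
grip_width: 0.0134
grasp_force: 40.0
t19.8 [0.6155 0.2189 0.0731] [179.9  -0.   92.5] F [-0.2  0.4  6. ] w0.0134 g40.0 q [-38.  25.  20.  93.  -9.  63. -13.]
[-0.10908874  0.04075685 -0.03898457]
```

```bash
python3 -m jog '[{"dp":[0,0,0],"twist":2,"fingers":0},{"dp":[0,0,0],"twist":2,"fingers":0}]';python3 -c "
from h import *
st();print(tool()[3]['wrist_torque'])"
```

```text
time_s: 20.05
tool_pos: [0.6152, 0.219, 0.0731]
tool_rot: [179.9, -0.0, 90.6]
force: [-0.2, -0.1, 6.2]
grip_width: 0.0139
grasp_force: 40.1
t20.1 [0.6152 0.219  0.0731] [179.9  -0.   90.6] F [-0.2 -0.1  6.2] w0.0139 g40.1 q [-38.  26.  20.  93. -10.  63. -14.]
[-0.1941666   0.17260198  0.39140756]
```

```bash
python3 -m jog '[{"dp":[0,0,-0.2],"twist":-1.5,"fingers":0},{"dp":[0,0,-0.4],"twist":-2.5,"fingers":0},{"dp":[0,0,-0.45],"twist":-2.5,"fingers":0},{"dp":[0,0,-0.45],"twist":-2.5,"fingers":0}]';python3 -m jog '[{"dp":[0,0,0],"twist":0,"fingers":0.3},{"dp":[0,0,0],"twist":0,"fingers":0.5},{"dp":[0,0,0],"twist":0,"fingers":0.5},{"dp":[0,0,0],"twist":0,"fingers":0.5},{"dp":[0,0,-3],"twist":0,"fingers":0.6},{"dp":[0,0,-7],"twist":0,"fingers":1},{"dp":[0,0,-11],"twist":0,"fingers":1},{"dp":[0,0,-14],"twist":0,"fingers":1}]';python3 - <<'E'
from h import *
st()
c=cam("wrist");W=cloud(c)
print("mid",wing(W,[.615,.22],.09,.115))
c=cam("top");W=cloud(c)
print("mid",wing(W,[.615,.22],.09,.115),wing(W,[.367,.193],.07,.09))
plan([.367,.193,.059],119.5)
E
```

```text
time_s: 20.55
tool_pos: [0.6151, 0.2189, 0.0773]
tool_rot: [180.0, -0.0, 93.0]
force: [0.4, 0.9, 4.5]
grip_width: 0.0134
grasp_force: 40.0
time_s: 21.55
tool_pos: [0.6151, 0.2189, 0.2191]
tool_rot: [179.9, -0.0, 93.0]
force: [0.5, -0.2, -0.7]
grip_width: 0.0744
grasp_force: 0.0
t21.6 [0.6151 0.2189 0.2191] [179.9  -0.   93. ] F [ 0.5 -0.2 -0.7] w0.0744 g0.0 q [-38.  19.  21.  84.  -7.  78. -14.]
mid (array([615.2, 218.9]), array([33.7, 13.7]), 93.1, 661, np.float64(0.1))
mid None None
dp [-1.36, -25.2, 16.07]  twist -26.5 (or 153.5)
```

```bash
python3 -m jog '[{"dp":[0,-4,0],"twist":-5,"fingers":1},{"dp":[0,-9,0],"twist":-10,"fingers":1},{"dp":[0,-14,0],"twist":-15,"fingers":1},{"dp":[-1,-19,0],"twist":-20,"fingers":1},{"dp":[-1.2,-23,2],"twist":-26.5,"fingers":1},{"dp":[-1.36,-25.2,6],"twist":-26.5,"fingers":1},{"dp":[-1.36,-25.2,9],"twist":-26.5,"fingers":1},{"dp":[-1.36,-25.2,10],"twist":-26.5,"fingers":1}]';python3 -m jog '[{"dp":[0,0,0],"twist":0,"fingers":1},{"dp":[0,0,0],"twist":0,"fingers":1}]';python3 - <<'E'
from h import *
st()
c=cam("wrist");W=cloud(c)
print(wing(W,[.367,.193],.07,.09))
plan([.367,.193,.059],119.5)
E
```

```text
time_s: 22.65
tool_pos: [0.3621, 0.1909, 0.1149]
tool_rot: [-179.8, 0.0, 119.5]
force: [0.1, 0.6, 0.4]
grip_width: 0.087
grasp_force: 0.0
time_s: 22.9
tool_pos: [0.3648, 0.1924, 0.1181]
tool_rot: [179.9, -0.0, 119.5]
force: [0.1, 0.5, 0.2]
grip_width: 0.0872
grasp_force: 0.0
t22.9 [0.3648 0.1924 0.1181] [179.9  -0.  119.5] F [0.1 0.5 0.2] w0.0872 g0.0 q [-46.  -7.  14. 123.   2.  64.  -4.]
(array([366.5, 193.5]), array([34.1, 13.9]), 119.5, 1264, np.float64(0.081))
dp [-0.06, 0.21, 5.91]  twist 0.0 (or -180.0)
```

Reachable. Grasp it.

```bash
python3 -m jog '[{"dp":[0,0.15,2],"twist":0,"fingers":1},{"dp":[0,0.18,4],"twist":0,"fingers":0.8},{"dp":[0,0.18,5.8],"twist":0,"fingers":0.6},{"dp":[0,0.18,5.8],"twist":0,"fingers":0.4},{"dp":[0,0.18,5.8],"twist":0,"fingers":0.3},{"dp":[0,0.18,5.8],"twist":0,"fingers":0.3},{"dp":[0,0.18,5.8],"twist":0,"fingers":0},{"dp":[0,0.18,5.8],"twist":0,"fingers":0}]' 40; python3 -m jog '[{"dp":[0,0,0],"twist":0,"fingers":0},{"dp":[0,0,0],"twist":0,"fingers":0},{"dp":[0,0,0],"twist":0,"fingers":0},{"dp":[0,0,0],"twist":0,"fingers":0},{"dp":[0,0,0],"twist":0,"fingers":0}]' ;python3 -m jog '[{"dp":[0,0,-3],"twist":0,"fingers":0},{"dp":[0,0,-7],"twist":0,"fingers":0},{"dp":[0,0,-11],"twist":0,"fingers":0},{"dp":[0,0,-14],"twist":0,"fingers":0},{"dp":[0,0,-14],"twist":0,"fingers":0}]' ;python3 - <<'E'
from h import *
st()
plan([.6105,.2886,.125],169)
E
```

```text
time_s: 23.95
tool_pos: [0.3656, 0.193, 0.0594]
tool_rot: [180.0, -0.0, 119.5]
force: [0.3, -0.5, 0.1]
grip_width: 0.0249
grasp_force: 0.0
time_s: 24.58
tool_pos: [0.3654, 0.1928, 0.0591]
tool_rot: [180.0, -0.0, 119.5]
force: [-0.1, 0.5, -0.2]
grip_width: 0.0139
grasp_force: 39.9
time_s: 25.2
tool_pos: [0.3665, 0.1936, 0.2009]
tool_rot: [179.7, -0.0, 119.5]
force: [0.5, -0.1, -2.5]
grip_width: 0.0138
grasp_force: 39.9
t25.2 [0.3665 0.1936 0.2009] [179.7  -0.  119.5] F [ 0.5 -0.1 -2.5] w0.0138 g39.9 q [-47. -11.  14. 116.   3.  74.  -5.]
dp [-3.76, 25.88, 7.7]  twist -49.5 (or 130.5)
```

```bash
python3 -m jog '[{"dp":[-0.5,4,0],"twist":-8,"fingers":0},{"dp":[-1.2,9,0],"twist":-16,"fingers":0},{"dp":[-2,14,0],"twist":-24,"fingers":0},{"dp":[-2.8,19,0],"twist":-32,"fingers":0},{"dp":[-3.5,23.5,0],"twist":-40,"fingers":0},{"dp":[-3.76,25.88,2],"twist":-49.5,"fingers":0},{"dp":[-3.76,25.88,5],"twist":-49.5,"fingers":0},{"dp":[-3.76,25.88,7.5],"twist":-49.5,"fingers":0}]';python3 -m jog '[{"dp":[0,0,0],"twist":0,"fingers":0},{"dp":[0,0,0],"twist":0,"fingers":0},{"dp":[0,0,0],"twist":0,"fingers":0}]';python3 - <<'E'
from h import *
st()
plan([.6105,.2885,.093],169)
c=cam("wrist");W=cloud(c)
print("bay",circ(W,[.610,.2894],.04,.05,0,.036),wing(W,[.6105,.2885],.14,.152,.024),tool()[0])
E
```

```text
time_s: 26.2
tool_pos: [0.6078, 0.2867, 0.1196]
tool_rot: [-179.8, -0.2, 169.0]
force: [-0.4, 0.2, -1.4]
grip_width: 0.0138
grasp_force: 39.9
time_s: 26.58
tool_pos: [0.6098, 0.288, 0.1254]
tool_rot: [179.9, 0.1, 169.0]
force: [0.4, 0.2, -1.4]
grip_width: 0.0137
grasp_force: 39.9
t26.6 [0.6098 0.288  0.1254] [1.799e+02 1.000e-01 1.690e+02] F [ 0.4  0.2 -1.4] w0.0137 g39.9 q [-40.  25.  17.  87.  -8.  69.  57.]
dp [-0.05, 0.06, 3.24]  twist 0.0 (or -180.0)
bay (array([610.1, 290. ]), 33.0, np.int64(2431), np.float64(0.044)) (array([609.4, 292.5]), array([35. , 31.4]), 9.2, 1720, np.float64(0.1472)) [0.6097352  0.28805798 0.12548637]
```

```bash
python3 -m jog '[{"dp":[-0.05,0.08,0.8],"twist":0,"fingers":0},{"dp":[-0.05,0.08,1.6],"twist":0,"fingers":0},{"dp":[-0.05,0.08,1.9],"twist":0,"fingers":0},{"dp":[-0.05,0.08,2.3],"twist":0,"fingers":0},{"dp":[-0.05,0.08,2.3],"twist":0,"fingers":0}]'; python3 -m jog '[{"dp":[0,0,0.3],"twist":0,"fingers":0},{"dp":[0,0,0.6],"twist":0,"fingers":0},{"dp":[0,0,0.9],"twist":0,"fingers":0},{"dp":[0,0,0.9],"twist":0,"fingers":0}]'
```

```text
time_s: 27.25
tool_pos: [0.6095, 0.2882, 0.1006]
tool_rot: [-180.0, -0.0, 169.0]
force: [-0.2, 0.7, -2.0]
grip_width: 0.0133
grasp_force: 39.9
time_s: 27.75
tool_pos: [0.6098, 0.2884, 0.0921]
tool_rot: [180.0, 0.0, 169.0]
force: [-1.0, 0.6, -0.4]
grip_width: 0.0139
grasp_force: 39.9
```

```bash
python3 -m jog '[{"dp":[0,0,0.3],"twist":0,"fingers":0},{"dp":[0,0,0.6],"twist":0,"fingers":0},{"dp":[0,0,0.9],"twist":0,"fingers":0},{"dp":[0,0,1.0],"twist":0,"fingers":0},{"dp":[0,0,1.0],"twist":0,"fingers":0}]'; python3 -m jog '[{"dp":[0,0,0.3],"twist":0,"fingers":0},{"dp":[0,0,0.6],"twist":0,"fingers":0},{"dp":[0,0,0.9],"twist":0,"fingers":0},{"dp":[0,0,0.95],"twist":0,"fingers":0},{"dp":[0,0,0.95],"twist":0,"fingers":0}]'
```

```text
time_s: 28.38
tool_pos: [0.61, 0.2885, 0.0824]
tool_rot: [180.0, 0.0, 169.0]
force: [-0.5, -0.4, 2.2]
grip_width: 0.0136
grasp_force: 39.9
time_s: 29.0
tool_pos: [0.6099, 0.2885, 0.0729]
tool_rot: [180.0, 0.0, 169.0]
force: [-1.4, -0.0, 6.2]
grip_width: 0.0141
grasp_force: 39.9
```

```bash
python3 -m jog '[{"dp":[0,0,0.03],"twist":8,"fingers":0},{"dp":[0,0,0.03],"twist":17,"fingers":0},{"dp":[0,0,0.03],"twist":26,"fingers":0},{"dp":[0,0,0.03],"twist":35,"fingers":0},{"dp":[0,0,0.03],"twist":44,"fingers":0},{"dp":[0,0,0.03],"twist":53,"fingers":0},{"dp":[0,0,0.03],"twist":60,"fingers":0},{"dp":[0,0,0.03],"twist":60,"fingers":0}]'; python3 -m jog '[{"dp":[0,0,0],"twist":5,"fingers":0},{"dp":[0,0,0],"twist":10,"fingers":0},{"dp":[0,0,0],"twist":15,"fingers":0},{"dp":[0,0,0],"twist":18,"fingers":0},{"dp":[0,0,0],"twist":18.5,"fingers":0}]';python3 -c "
from h import *
st();print(tool()[3]['wrist_torque'])"
```

```text
time_s: 30.0
tool_pos: [0.6106, 0.2887, 0.0729]
tool_rot: [179.9, 0.0, 109.0]
force: [0.6, 0.3, 5.3]
grip_width: 0.0138
grasp_force: 39.9
time_s: 30.62
tool_pos: [0.6104, 0.2886, 0.0729]
tool_rot: [179.9, -0.0, 90.6]
force: [-1.1, -0.8, 5.4]
grip_width: 0.0139
grasp_force: 40.0
t30.6 [0.6104 0.2886 0.0729] [179.9  -0.   90.6] F [-1.1 -0.8  5.4] w0.0139 g40.0 q [-51.  30.  31.  90. -17.  65. -15.]
[-0.12723743  0.22902045  0.37919642]
```

```bash
python3 -m jog '[{"dp":[0,0,-0.2],"twist":-1.5,"fingers":0},{"dp":[0,0,-0.4],"twist":-2.5,"fingers":0},{"dp":[0,0,-0.45],"twist":-2.5,"fingers":0},{"dp":[0,0,-0.45],"twist":-2.5,"fingers":0}]';python3 -m jog '[{"dp":[0,0,0],"twist":0,"fingers":0.3},{"dp":[0,0,0],"twist":0,"fingers":0.5},{"dp":[0,0,0],"twist":0,"fingers":0.5},{"dp":[0,0,0],"twist":0,"fingers":0.5},{"dp":[0,0,-4],"twist":0,"fingers":0.6},{"dp":[0,0,-9],"twist":0,"fingers":1},{"dp":[0,0,-14],"twist":0,"fingers":1},{"dp":[0,0,-18],"twist":0,"fingers":1}]';python3 - <<'E'
from h import *
st()
c=cam("wrist");W=cloud(c);save(c,"w5.png")
for p in([.61,.289],[.615,.22]): print("locked",wing(W,p,.09,.115))
print("spent",wing(W,[.479,.24],.07,.09),"bar",wing(W,[.45,.315],.115,.16,.06))
c=cam("top");W=cloud(c)
print("spent",wing(W,[.479,.24],.07,.09),"bar",wing(W,[.45,.315],.115,.16,.06))
plan([.450,.311,.25],94)
E
```

```text
time_s: 31.12
tool_pos: [0.6102, 0.2886, 0.0771]
tool_rot: [179.9, -0.0, 93.0]
force: [1.4, 0.6, 4.1]
grip_width: 0.0137
grasp_force: 39.9
time_s: 32.12
tool_pos: [0.61, 0.2883, 0.2592]
tool_rot: [179.9, -0.0, 93.0]
force: [0.9, -0.3, 0.7]
grip_width: 0.0742
grasp_force: 0.0
t32.1 [0.61   0.2883 0.2592] [179.9  -0.   93. ] F [ 0.9 -0.3  0.7] w0.0742 g0.0 q [-52.  23.  34.  77. -12.  84. -16.]
locked (array([610.5, 288.6]), array([33.7, 12.7]), 93.2, 496, np.float64(0.1001))
locked (array([614.9, 226. ]), array([19.7, 13.4]), 92.7, 296, np.float64(0.0999))
spent (array([480. , 240.8]), array([34.2, 14.5]), 168.4, 561, np.float64(0.0838)) bar (array([450.6, 317.3]), array([70.3, 18.6]), 94.7, 1766, np.float64(0.1342))
spent None bar None
dp [3.06, -16.08, 1.15]  twist -1.0 (or 179.0)
```

View pics/w5.png

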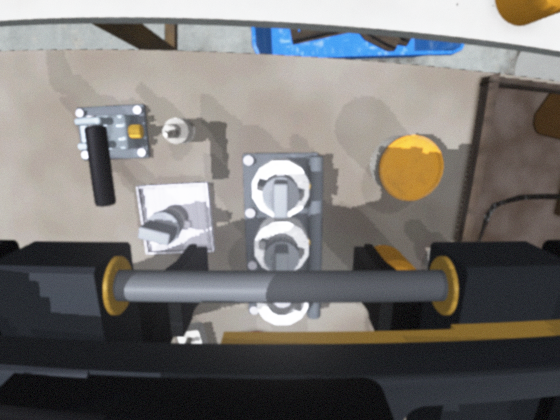

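```bash
python3 -m jog '[{"dp":[1,-5,0],"twist":0,"fingers":1},{"dp":[2,-10,0],"twist":0,"fingers":1},{"dp":[3,-15,0],"twist":-1,"fingers":1},{"dp":[3.1,-16.0,2],"twist":-1.5,"fingers":1},{"dp":[3.1,-16.0,5],"twist":-1.5,"fingers":1},{"dp":[3.1,-16.0,7],"twist":-1.5,"fingers":1},{"dp":[3.1,-16.0,7.2],"twist":-1.5,"fingers":1},{"dp":[3.1,-16.0,7.2],"twist":-1.5,"fingers":1}]';python3 - <<'E'
from h import *
st()
c=cam("wrist");W=cloud(c)
print("bar",wing(W,[.45,.315],.115,.16,.06))
plan([.4505,.312,.109],94.5)
E
```

```text
time_s: 33.22
tool_pos: [0.4485, 0.3109, 0.1851]
tool_rot: [180.0, -0.0, 94.5]
force: [0.4, 0.4, 0.5]
grip_width: 0.0871
grasp_force: 0.0
t33.2 [0.4485 0.3109 0.1851] [180.   -0.   94.5] F [0.4 0.4 0.5] w0.0871 g0.0 q [-66.   7.  31. 102.  -4.  72. -30.]
bar (array([448.5, 318.5]), array([68.3, 21.2]), 95.3, 2748, np.float64(0.1345))
dp [0.07, 0.17, 7.65]  twist 0.0 (or -180.0)
```

```bash
python3 -m jog '[{"dp":[0.07,0.15,3],"twist":0,"fingers":1},{"dp":[0.07,0.15,6],"twist":0,"fingers":1},{"dp":[0.07,0.15,7.6],"twist":0,"fingers":0.7},{"dp":[0.07,0.15,7.6],"twist":0,"fingers":0.5},{"dp":[0.07,0.15,7.6],"twist":0,"fingers":0.3},{"dp":[0.07,0.15,7.6],"twist":0,"fingers":0},{"dp":[0.07,0.15,7.6],"twist":0,"fingers":0},{"dp":[0.07,0.15,7.6],"twist":0,"fingers":0}]' 25; python3 -m jog '[{"dp":[0,0,0],"twist":0,"fingers":0},{"dp":[0,0,0],"twist":0,"fingers":0},{"dp":[0,0,0],"twist":0,"fingers":0}]'
```

```text
time_s: 34.28
tool_pos: [0.4499, 0.3118, 0.1091]
tool_rot: [180.0, -0.0, 94.5]
force: [0.2, -0.6, -0.5]
grip_width: 0.035
grasp_force: 0.0
time_s: 34.65
tool_pos: [0.4504, 0.3118, 0.1089]
tool_rot: [179.9, -0.0, 94.5]
force: [2.4, 1.3, -1.1]
grip_width: 0.0171
grasp_force: 25.0
```

Gripped on the bar (17–18 mm). Pull through the arc.

```bash
python3 -m jog '[{"dp":[0,-0.7,-0.36],"twist":0,"fingers":0},{"dp":[0,-1.42,-0.66],"twist":0,"fingers":0},{"dp":[0,-2.17,-0.9],"twist":0,"fingers":0},{"dp":[0,-2.94,-1.07],"twist":0,"fingers":0},{"dp":[0,-3.71,-1.18],"twist":0,"fingers":0},{"dp":[0,-4.5,-1.21],"twist":0,"fingers":0},{"dp":[0,-4.5,-1.21],"twist":0,"fingers":0}]';python3 -m jog '[{"dp":[0,-0.78,0.03],"twist":0,"fingers":0},{"dp":[0,-1.56,0.14],"twist":0,"fingers":0},{"dp":[0,-2.33,0.31],"twist":0,"fingers":0},{"dp":[0,-3.08,0.55],"twist":0,"fingers":0},{"dp":[0,-3.45,0.7],"twist":0,"fingers":0},{"dp":[0,-3.8,0.85],"twist":0,"fingers":0},{"dp":[0,-3.8,0.85],"twist":0,"fingers":0}]'
```

```text
time_s: 35.52
tool_pos: [0.4111, 0.3089, 0.1244]
tool_rot: [179.3, -0.2, 94.4]
force: [10.3, -0.4, 5.8]
grip_width: 0.0173
grasp_force: 25.0
time_s: 36.4
tool_pos: [0.374, 0.3064, 0.1165]
tool_rot: [179.2, -0.3, 94.4]
force: [11.1, -2.0, 10.9]
grip_width: 0.0177
grasp_force: 25.0
```

```bash
python3 -m jog '[{"dp":[0,-0.3,0.05],"twist":0,"fingers":0},{"dp":[0,-0.6,0.1],"twist":0,"fingers":0},{"dp":[0,-0.6,0.1],"twist":0,"fingers":0}]';python3 -m jog '[{"dp":[0,-0.3,0.1],"twist":0,"fingers":0},{"dp":[0,-0.6,0.2],"twist":0,"fingers":0},{"dp":[0,-0.6,0.2],"twist":0,"fingers":0}]'
```

```text
time_s: 36.78
tool_pos: [0.3682, 0.306, 0.1148]
tool_rot: [179.2, -0.3, 94.4]
force: [12.5, -0.6, 5.5]
grip_width: 0.0174
grasp_force: 25.0
time_s: 37.15
tool_pos: [0.3673, 0.306, 0.1145]
tool_rot: [178.7, -0.5, 94.3]
force: [22.6, 0.7, 5.3]
grip_width: 0.0173
grasp_force: 25.0
```

```bash
python3 -m jog '[{"dp":[0,0.6,-0.14],"twist":0,"fingers":0},{"dp":[0,1.2,-0.3],"twist":0,"fingers":0},{"dp":[0,1.55,-0.46],"twist":0,"fingers":0},{"dp":[0,1.92,-0.6],"twist":0,"fingers":0},{"dp":[0,2.3,-0.72],"twist":0,"fingers":0},{"dp":[0,2.67,-0.84],"twist":0,"fingers":0},{"dp":[0,3.05,-0.93],"twist":0,"fingers":0},{"dp":[0,3.44,-1.01],"twist":0,"fingers":0}]'
python3 -m jog '[{"dp":[0,0.39,-0.06],"twist":0,"fingers":0},{"dp":[0,0.78,-0.11],"twist":0,"fingers":0},{"dp":[0,1.17,-0.13],"twist":0,"fingers":0},{"dp":[0,1.56,-0.14],"twist":0,"fingers":0},{"dp":[0,1.96,-0.13],"twist":0,"fingers":0},{"dp":[0,2.35,-0.11],"twist":0,"fingers":0},{"dp":[0,2.74,-0.06],"twist":0,"fingers":0},{"dp":[0,3.12,0],"twist":0,"fingers":0}]'
python3 -m jog '[{"dp":[0,0.39,0.08],"twist":0,"fingers":0},{"dp":[0,0.77,0.17],"twist":0,"fingers":0},{"dp":[0,1.14,0.29],"twist":0,"fingers":0},{"dp":[0,1.52,0.41],"twist":0,"fingers":0},{"dp":[0,1.88,0.55],"twist":0,"fingers":0},{"dp":[0,2.24,0.71],"twist":0,"fingers":0},{"dp":[0,2.59,0.88],"twist":0,"fingers":0},{"dp":[0,2.94,1.07],"twist":0,"fingers":0}]'
python3 -m jog '[{"dp":[0,0.1,0],"twist":0,"fingers":0},{"dp":[0,0.2,0.1],"twist":0,"fingers":0},{"dp":[0,0.2,0.1],"twist":0,"fingers":0}]'
```

```text
time_s: 38.15
tool_pos: [0.3899, 0.3074, 0.1199]
tool_rot: [179.9, -0.1, 94.5]
force: [5.8, 2.6, 2.0]
grip_width: 0.0172
grasp_force: 25.0
time_s: 39.15
tool_pos: [0.4196, 0.3093, 0.1187]
tool_rot: [-179.9, 0.0, 94.5]
force: [1.4, 3.9, -3.9]
grip_width: 0.017
grasp_force: 25.0
time_s: 40.15
tool_pos: [0.4499, 0.3113, 0.1087]
tool_rot: [-180.0, 0.0, 94.5]
force: [0.3, 0.5, 1.7]
grip_width: 0.017
grasp_force: 25.0
time_s: 40.52
tool_pos: [0.4506, 0.3114, 0.1083]
tool_rot: [-179.8, 0.0, 94.5]
force: [-5.4, -1.1, 6.1]
grip_width: 0.0172
grasp_force: 25.0
```

```bash
python3 -m jog '[{"dp":[0,-0.9,-0.46],"twist":0,"fingers":0},{"dp":[0,-1.62,-0.76],"twist":0,"fingers":0},{"dp":[0,-2.37,-1.0],"twist":0,"fingers":0},{"dp":[0,-3.14,-1.17],"twist":0,"fingers":0},{"dp":[0,-3.91,-1.28],"twist":0,"fingers":0},{"dp":[0,-4.7,-1.31],"twist":0,"fingers":0},{"dp":[0,-4.7,-1.31],"twist":0,"fingers":0}]'
python3 -m jog '[{"dp":[0,-0.78,0.03],"twist":0,"fingers":0},{"dp":[0,-1.56,0.14],"twist":0,"fingers":0},{"dp":[0,-2.33,0.31],"twist":0,"fingers":0},{"dp":[0,-3.08,0.55],"twist":0,"fingers":0},{"dp":[0,-3.8,0.85],"twist":0,"fingers":0},{"dp":[0,-4.4,0.95],"twist":0,"fingers":0},{"dp":[0,-5.0,1.15],"twist":0,"fingers":0},{"dp":[0,-5.0,1.15],"twist":0,"fingers":0}]'
python3 -m jog '[{"dp":[0,0,0],"twist":0,"fingers":0},{"dp":[0,0,0],"twist":0,"fingers":0}]'
python3 -m jog '[{"dp":[0,0.6,-0.14],"twist":0,"fingers":0},{"dp":[0,1.2,-0.3],"twist":0,"fingers":0},{"dp":[0,1.55,-0.46],"twist":0,"fingers":0},{"dp":[0,1.92,-0.6],"twist":0,"fingers":0},{"dp":[0,2.3,-0.72],"twist":0,"fingers":0},{"dp":[0,2.67,-0.84],"twist":0,"fingers":0},{"dp":[0,3.05,-0.93],"twist":0,"fingers":0},{"dp":[0,3.44,-1.01],"twist":0,"fingers":0}]'
python3 -m jog '[{"dp":[0,0.39,-0.06],"twist":0,"fingers":0},{"dp":[0,0.78,-0.11],"twist":0,"fingers":0},{"dp":[0,1.17,-0.13],"twist":0,"fingers":0},{"dp":[0,1.56,-0.14],"twist":0,"fingers":0},{"dp":[0,1.96,-0.13],"twist":0,"fingers":0},{"dp":[0,2.35,-0.11],"twist":0,"fingers":0},{"dp":[0,2.74,-0.06],"twist":0,"fingers":0},{"dp":[0,3.12,0],"twist":0,"fingers":0}]'
python3 -m jog '[{"dp":[0,0.39,0.08],"twist":0,"fingers":0},{"dp":[0,0.77,0.17],"twist":0,"fingers":0},{"dp":[0,1.14,0.29],"twist":0,"fingers":0},{"dp":[0,1.52,0.41],"twist":0,"fingers":0},{"dp":[0,1.88,0.55],"twist":0,"fingers":0},{"dp":[0,2.24,0.71],"twist":0,"fingers":0},{"dp":[0,2.59,0.88],"twist":0,"fingers":0},{"dp":[0,2.94,1.07],"twist":0,"fingers":0}]'
python3 -m jog '[{"dp":[0,0.1,0],"twist":0,"fingers":0},{"dp":[0,0.2,0.1],"twist":0,"fingers":0},{"dp":[0,0.2,0.1],"twist":0,"fingers":0}]'
```

```text
time_s: 41.4
tool_pos: [0.4111, 0.3085, 0.1239]
tool_rot: [179.2, -0.2, 94.5]
force: [10.1, 0.4, 3.4]
grip_width: 0.0173
grasp_force: 25.0
time_s: 42.4
tool_pos: [0.3674, 0.3057, 0.1148]
tool_rot: [178.6, -0.5, 94.3]
force: [20.6, 0.7, 5.4]
grip_width: 0.0174
grasp_force: 25.0
time_s: 42.65
tool_pos: [0.3674, 0.3057, 0.1147]
tool_rot: [178.6, -0.4, 94.3]
force: [20.2, -0.7, 5.1]
grip_width: 0.0169
grasp_force: 25.0
time_s: 43.65
tool_pos: [0.3904, 0.3072, 0.1202]
tool_rot: [179.9, -0.1, 94.5]
force: [3.8, 1.1, 3.1]
grip_width: 0.0175
grasp_force: 25.0
time_s: 44.65
tool_pos: [0.4203, 0.3091, 0.1193]
tool_rot: [-180.0, 0.0, 94.5]
force: [2.6, 1.2, -0.6]
grip_width: 0.0175
grasp_force: 25.0
time_s: 45.65
tool_pos: [0.4495, 0.3113, 0.1083]
tool_rot: [-179.9, 0.0, 94.5]
force: [-1.2, -0.5, -1.8]
grip_width: 0.0172
grasp_force: 25.1
time_s: 46.02
tool_pos: [0.4505, 0.3114, 0.1077]
tool_rot: [-179.8, 0.1, 94.5]
force: [-3.5, -2.5, 1.3]
grip_width: 0.017
grasp_force: 25.0
```

Both strokes done. Release, lift away and check everything.

```bash
python3 -m jog '[{"dp":[0,0,0],"twist":0,"fingers":0.3},{"dp":[0,0,0],"twist":0,"fingers":0.5},{"dp":[0,0,0],"twist":0,"fingers":0.7},{"dp":[0,0,0],"twist":0,"fingers":0.7},{"dp":[0,0,0],"twist":0,"fingers":0.7},{"dp":[0,0,-4],"twist":0,"fingers":0.7},{"dp":[0,0,-9],"twist":0,"fingers":1},{"dp":[0,0,-14],"twist":0,"fingers":1}]'
python3 -m jog '[{"dp":[0,3,-3],"twist":0,"fingers":1},{"dp":[0,8,-6],"twist":0,"fingers":1},{"dp":[0,13,-6],"twist":0,"fingers":1},{"dp":[0,18,-6],"twist":0,"fingers":1},{"dp":[-4,21,-6],"twist":0,"fingers":1},{"dp":[-9,21,-6],"twist":0,"fingers":1},{"dp":[-9,21,-6],"twist":-8,"fingers":1},{"dp":[-9,21,-6],"twist":-8,"fingers":1}]'
python3 - <<'E'
from h import *
st()
for n in("wrist","top"):
    c=cam(n);W=cloud(c);save(c,"end_%s.png"%n)
    for p in([.61,.289],[.615,.22]): print("locked",wing(W,p,.09,.115))
    print("spent",wing(W,[.479,.24],.07,.09),"tray",wing(W,[.48,.238],.006,.016,.07),"bar",wing(W,[.45,.315],.115,.16,.06))
E
```

```text
time_s: 47.02
tool_pos: [0.4516, 0.3116, 0.2492]
tool_rot: [180.0, 0.0, 94.5]
force: [1.0, 0.6, -0.2]
grip_width: 0.0738
grasp_force: 0.0
time_s: 48.02
tool_pos: [0.6684, 0.2383, 0.3077]
tool_rot: [-180.0, -0.0, 102.4]
force: [-0.5, 0.5, 0.4]
grip_width: 0.0874
grasp_force: 0.0
t48.0 [0.6684 0.2383 0.3077] [-180.    -0.   102.4] F [-0.5  0.5  0.4] w0.0874 g0.0 q [-44.  27.  35.  66. -15.  91.   0.]
locked (array([610.6, 287.8]), array([34.4, 14.2]), 93.1, 457, np.float64(0.1001))
locked (array([615.3, 218.6]), array([34.3, 14.3]), 93.1, 416, np.float64(0.0999))
spent (array([479.7, 240. ]), array([33.3, 14.9]), 168.4, 448, np.float64(0.0837)) tray (array([480.4, 237.7]), array([92. , 91.1]), 5.7, 651, np.float64(0.0089)) bar (array([450.9, 317.3]), array([70.5, 18.1]), 94.1, 1455, np.float64(0.134))
locked None
locked None
spent None tray None bar (array([449.2, 319.8]), array([63.4, 22.3]), 99.5, 264, np.float64(0.1341))
```

View pics/end_wrist.png

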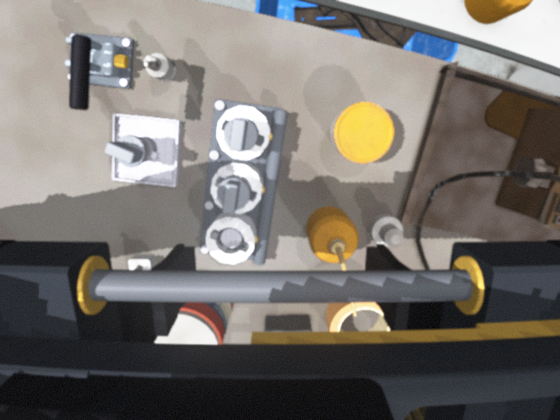

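View pics/end_top.png

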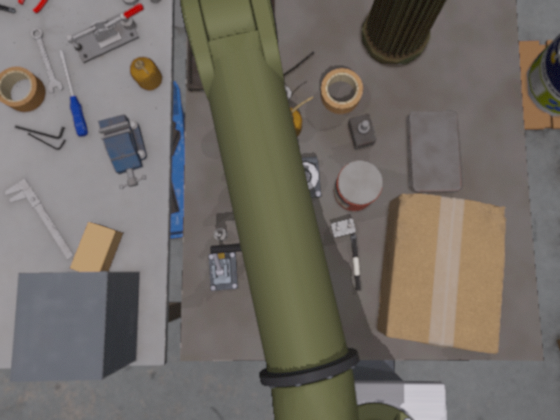

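```bash
python3 -c "
from cell import env
print(env.sign_off())"
```

```text
the job is handed in; nothing more can be done
None
```

The job is handed in at about 48 s: the spent cartridge stands upright in the tray, both new cartridges are locked in bays, and the pump was primed with two full strokes, each eased back; the final images showed nothing else disturbed, but the sign-off returned no verdict.

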